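# Fit the strainer disc and hold the bayonet cap at its half-turn vent position

## Task

Refit the washing machine's lint strainer: lay the small steel strainer disc flat in its round seat on top of the housing's neck and let go of it, then push the blue bayonet cap straight down over the neck until it is fully home on the black collar, with its white ears between the collar's pins. Turn the cap clockwise (seen from above) half-way to its lock, so that its white pointers stand at the orange marks, without letting it go on to the lock click at the red marks. Finish while still gripping the cap and holding it there against its return spring, and leave the other things on the table where they are.

Things in the scene. Friction and masses are not known exactly. Their poses are not given: they have to be found in the camera images.
- disc: Loose stainless strainer disc to be fitted: 42 mm diameter, 6 mm thick, lower edge chamfered 2 mm, with an upright round red knob (14 mm diameter, 16 mm tall) in the middle; 22 mm tall overall, about 0.05 kg. Flat on the table, knob up. Origin: centre of underside; z up. A larger yellow disc lies about 14 cm away; which is nearer the robot varies.
- seat (a point): Centre of the floor of the round disc seat in the top of the neck, 39 mm above the table: a recess 44.5 mm in diameter, 5 mm deep; the neck's rim is 44 mm above the table. The seated disc's top stands 1 mm above the rim and its knob ends 61 mm above the table. Axes as housing.
- housing: Fixed strainer housing: round grey deck, 132 mm diameter, 24 mm high, hose stub on its +x side; on it an aluminium neck, 52 mm diameter, 44 mm high from the table. Marks on the deck 59 mm from the axis, each on both sides: white at +x and -x (insert), orange 0.73 rad clockwise of white (half-turn), red 1.43 rad (locked). Origin: centre of underside on the table; z up; yaw varies.
- collar (a joint): Turn of the black collar round the neck, rad, clockwise seen from above: 0 at rest (insert), 0.70 half-turn, 1.40 locked (end stop). A return spring always drives it back to 0 (0.06 N m at 0, 0.15 N m at 0.70), so it must be held. Turned by the cap's ears with about 0.05 rad of play: the cap then stands 0.05 rad further. Click pins resist from about 0.9 rad; the lock click comes after 1.2.
- collar_axis (a point): Point on the neck's axis at the height of the collar's top face, 30 mm above the table: the cap's origin lies here when it is fully home. Axes as housing.
- cap: Loose blue bayonet cap, 0.1 to 0.2 kg, a cup open underneath: 80 mm diameter, 42 mm high, inside 70 mm wide and 36 mm deep. At its +x and -x, at the lower edge: lugs inside (12 mm wide, 6 mm high, inner faces 28.5 mm from the axis) and white ears outside (10 mm wide, 8 mm high, to 51 mm from the axis). Either end fits either slot. Stands upright on the table. Origin: centre of lower edge; z up.
- slot (a point): Middle of the +x one of two 17 mm wide slots (the other across the axis) in the bayonet ledge round the neck's top, 30 mm from the axis, 44 mm above the table. The ledge is 66 mm in diameter, 38 to 44 mm above the table. The cap's lugs pass down through the slots with about 2 mm to spare each way and then turn under the ledge with 2 mm of height to spare.
- half_mark (a point): One of the two orange half-turn marks on the housing's deck, 59 mm from the axis (the other lies across the axis). Between orange and red, black blocks 55 mm from the axis and 40 mm high carry sprung pins that click when the cap locks.
- pins (a point): Top of the middle of one pair of upright steel pins on the collar (6 mm thick, round-headed, 40 mm above the table, 45.5 mm from the axis, 15 mm gap between the pins); another pair stands across the axis. With the collar at 0 the pairs are at the housing's +x and -x. The cap's ears drop between them, so turning the cap turns the collar.
- cap_grip (a point): Middle of the upright grip bar on top of the cap, 60 mm above the cap's origin. The bar lies along the cap's x: 62 mm long, 14 mm thick (y), from 42 to 70 mm above the cap's origin. Axes as cap. Pinch it across y.
- spare: Bystander: yellow spare disc, 58 mm in diameter, same shape with a yellow knob; too large for the seat. Origin: centre of its underside.
- detergent: Bystander: white detergent bottle, 68 mm in diameter, 190 mm high. Origin: centre of its underside.
- screwdriver: Bystander: screwdriver lying to the robot's right. Origin on the table under the tool.
- brush: Bystander: brush lying at the far left. Origin on the table under the tool.
- hose_collar: Bystander: steel ring, 60 mm in diameter, 14 mm high. Origin: centre of its underside.
- mug: Bystander: white mug, 80 mm in diameter, 85 mm high. Origin: centre of its underside.
- tin: Bystander: closed tin, 70 mm in diameter, 60 mm high. Origin: centre of its underside.
There are look-alikes about, which are no part of the job. Several things look just like the housing: the one meant starts farthest to the robot's left.

How it is judged:
On the way, in this order (a step that is already met when the one before it is completed fails the run):
1. the disc lies in its seat, released (horizontal distance between disc and seat below 0.003 m and z of disc in the frame of seat below 0.002 m and angle between disc's own z axis and vertical below 0.06 rad and contact force between the fingers and disc below 0.1 N), for 0.2 s.
2. the cap is home over the neck at the insert position (horizontal distance between cap and collar_axis below 0.005 m and z of cap in the frame of collar_axis below 0.003 m and angle between cap's own z axis and vertical below 0.08 rad and value of joint collar below 0.3 rad), for 0.1 s.
3. the cap has turned the collar half-way to the lock (horizontal distance between cap and collar_axis below 0.005 m and z of cap in the frame of collar_axis below 0.003 m and angle between cap's own z axis and vertical below 0.08 rad and value of joint collar between 0.56 and 0.84 rad), for 0.3 s.
At the end, for the whole second after the job is handed in: The gripper still grips the cap (over 2 N), which is home on the collar (within 3 mm in height, 5 mm sideways, upright) and holds the collar between 0.56 and 0.84 rad (half-turn is 0.70); the steel disc lies flat in its seat (within 3 mm sideways, 2 mm in height) (all of step 3 and horizontal distance between disc and seat below 0.003 m and z of disc in the frame of seat below 0.002 m and angle between disc's own z axis and vertical below 0.06 rad and contact force between the fingers and cap above 2 N); the arm keeps its last pose, push and grip.
It fails at once if the cap is turned on to the lock click (value of joint collar above 1.2 rad).
It fails at once if one of the other things (spare disc, detergent bottle, screwdriver, brush, hose collar, mug, tin) is pushed aside by over 4 cm (distance of any of spare, detergent, screwdriver, brush, hose_collar, mug, tin from where it was at the start of the episode above 0.04 m).
It also fails if it takes over 54 s, if anything falls off the work surface, if the arm or the gripper's body presses on something with over 40 N, if the wrist force passes 120 N, or if a joint passes its speed limit or range.

## Robot

A 6-joint arm with a two-finger parallel gripper is mounted at the origin on the work surface. World frame = base frame: x ahead of the robot, y to its left, z up, the work surface at z = 0. Lengths are in m, angles in rad, forces in N, time in s.
With the tool pointing down it reaches from about 0.325 to 0.85 m from the base axis. Payload 4.4 kg.
Tool frame: the origin (TCP) lies at the very end of the fingers, on their centre line; the grasp point (between the pads) lies 19 mm behind it; z points along the fingers, y is the direction in which the jaws open and shut (so a half turn about z gives the same grasp; the last joint's range is limited). The gripper opens to 94 mm and grips with 3 to 60 N. Pads are 16 mm wide; open, the fingers measure 119 mm over their backs; the gripper's body (75 mm by 177 mm) begins 78 mm behind the grasp point.
Start: joints at [-0.15, 0.207, 1.542, -0, 1.393, -0.15], TCP at [0.575, -0, 0.205] pointing down, gripper open.
Joint ranges: [-2.73, 2.73], [-0.86, 2.22], [0.23, 2.46], [-1.11, 4.25], [0.08, 2.63], [-2.82, 2.82]. Speed limits (rad/s): [2.79, 2.79, 3.14, 3.14, 3.14, 3.14].

## Interface

Orientations are given as [roll, pitch, yaw] about the fixed x, y, z axes, in that order (R = Rz(yaw) Ry(pitch) Rx(roll)).
In Python, from rig import readout, cams, manip, models gives the robot as it stands.
- The arm moves only by the shell command python3 -m jog 'ROWS' [OPENING]. ROWS is JSON, one flat list of numbers, 4 for each row, row after row: the shift along the world's x, y, z in m, then the turn about the world's z in units of 5 degrees (1.0 is 5 degrees). A call has 1 to 12 rows; each row shifts and turns the commanded pose from where the row before left it; what a row does not reach is not made up. A row lasts 1/10 s, in which the tool goes at most 50 mm and 8.59 degrees, less where a joint would pass 70% of its speed; a pose out of reach is approached as far as the arm can. A call is refused whole if a number of a shift passes 0.05 or a number of a turn 1, either way. A call with a gripper value outside its range is refused whole. OPENING is the closure in counts, from 0 (fully open) to 255 (shut), set as the call begins (- or left out, the last holds). The fingers move at their own pace and stop on an object; the grip force is fixed at half the most. Time passes only in rows, so rows that do not move let the fingers close. It gives the time, the measured TCP pose, the force and the opening at its end, in the units of the state.
- readout.read_state(): the state, without advancing time (a new reading comes with each control period).
- cams.camera(name): name is "scene" or "side" or "wrist"; returns the picture (384x512x3 uint8, red, green, blue); there is no depth.
- cams.camera_model(name): a dict with "camera_matrix" (3x3 intrinsics, pixels), "xyz" and "rotation" of the camera in the world. Camera axes: x right, y up, looking along -z (the intrinsics and any distortion apply to the point x, -y, -z); pixel columns grow to the right and rows downward; lengths in m; the calibration is good to about 2 mm. A picture is of the moment at which its call begins: read the wrist's pose just before it. camera_model takes no time and is no camera call; for the wrist camera it gives the pose at the moment of the call.
- manip.job_done(): hands the job in, once; it reports no verdict.
Trained networks look in the newest picture that a camera, given by its name, has taken for a name from the list of things; names that differ only in an ending like _2 or _b are one class to them, and where a whole thing is asked for, a point or a joint stands for the part that bears it (a point fixed in the world has none). Each returns a list of dicts, best first, with "score" (0 to 1); they miss things now and then, are a little off and sometimes report something else, mostly with a low value. They report only what shows in the picture. A call takes as long as a camera call. They do not tell look-alikes from the thing itself.
- models.search_frame(camera, thing): "bbox" ([left, top, width, height] as shares, 0 to 1, of the picture: columns of its width, rows of its height, round what is visible of it).
- models.trace(camera, thing): "region" (384x512 bool, what is visible of it) and "bbox" ([left, top, width, height] as shares, 0 to 1, of the picture: columns of its width, rows of its height, round what is visible of it).
The state is a dict: "clock": time; "joint_pos": joint angles; "qd": joint speeds; "joint_torque": joint torques, N m; "eef_pos": TCP position; "tcp_rot": TCP orientation; "contact_force": force on the tool from outside, world axes, zero at the start; "moment": the same for the moment, N m; "opening": finger opening in m.
Only numpy, scipy, OpenCV 4.12 (cv2) and the standard library are available. Lean on these libraries where they do the work, as an engineer would, in place of code of your own. Each camera call takes 0.05 s, during which the arm holds its last target. There are 200 camera calls.

## Working session

There is one attempt and no reset: what is moved stays moved. The work goes in short steps, Python scripts to look and compute and a shell command to move; the robot and the scene stay as the last step left them, time stands still between calls to the robot, and variables do not carry over. Pictures are saved under pics/ and viewed, about 8 in all and at most 12, crops included, and the job is handed in when it is done.

```bash
mkdir -p pics; cat > h.py <<'E'
import numpy as np, cv2
from rig import readout, cams, manip, models
def snap(n,f=None):
    im=cams.camera(n)
    if f: cv2.imwrite('pics/'+f,im[:,:,::-1])
    return im
def px2w(n,uv,z,m=None):
    m=m or cams.camera_model(n); K=np.array(m['camera_matrix']); R=np.array(m['rotation']); c=np.array(m['xyz'])
    p=np.linalg.solve(K,[uv[0],uv[1],1.]); d=R@np.array([p[0],-p[1],-p[2]])
    return c+d*(z-c[2])/d[2]
def w2px(n,P,m=None):
    m=m or cams.camera_model(n); K=np.array(m['camera_matrix']); R=np.array(m['rotation']); c=np.array(m['xyz'])
    q=R.T@(np.array(P)-c); v=K@np.array([q[0],-q[1],-q[2]]); return v[:2]/v[2]
E
python3 - <<'E'
from h import *
a=snap('scene');b=snap('side')
cv2.imwrite('pics/a.png',np.vstack([a,b])[:,:,::-1])
for c in ['scene','side']:
    m=cams.camera_model(c);print(c,m['xyz'],{k:v for k,v in m.items() if k not in('xyz','rotation','camera_matrix')})
    for t in ['disc','housing','cap','spare']:
        for r in models.search_frame(c,t):
            x,y,w,h=r['bbox'];uv=((x+w/2)*512,(y+h/2)*384)
            print(t,round(r['score'],2),np.round(uv),np.round([w*512,h*384]),np.round(px2w(c,uv,.02),3))
E
```

```text
scene [1.34833983 0.02829291 1.00056504] {}Traceback (most recent call last):
  File "<stdin>", line 9, in <module>
  File "h.py", line 10, in px2w
    return c+d*(z-c[2])/d[2]
                        ~^^^
IndexError: invalid index to scalar variable.
```

```bash
python3 - <<'E'
import cv2
a=cv2.imread('pics/a.png');cv2.imwrite('pics/a2.png',cv2.resize(a,(450,675))[:600] if 0 else cv2.hconcat([cv2.resize(a[:384],(400,300)),cv2.resize(a[384:],(400,300))]))
E
```

```text
(no output)
```

View pics/a2.png

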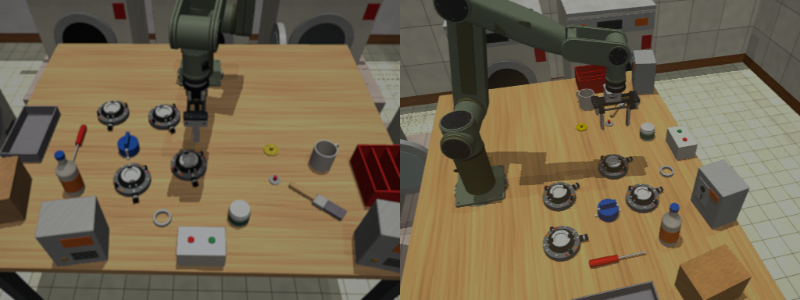

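The first view shows four housings on the image's left side (the robot's right), the blue cap at about (128,145) in the left panel and the red-knobbed disc at about (275,180). I'll check the rotation format next.

```bash
python3 - <<'E'
from rig import cams
m=cams.camera_model('scene');print(m)
print(cams.camera_model('wrist'))
E
```

```text
{'camera_matrix': array([[445.47501567,   0.        , 251.42016766],
       [  0.        , 445.47501567, 192.59251206],
       [  0.        ,   0.        ,   1.        ]]), 'xyz': array([1.34833983, 0.02829291, 1.00056504]), 'rotation': array([0.71214071, 0.00954394, 1.59480296])}
{'camera_matrix': array([[343.08896329,   0.        , 257.09243419],
       [  0.        , 343.08896329, 183.26478557],
       [  0.        ,   0.        ,   1.        ]]), 'xyz': array([0.57503162, 0.07524859, 0.38385039]), 'rotation': array([-2.59423570e-01,  1.89788380e-03, -2.52271736e-04])}
```

```bash
sed -i "s/^import numpy.*/&\nfrom scipy.spatial.transform import Rotation as Ro/; s/R=np.array(m\['rotation'\])/R=Ro.from_euler('xyz',m['rotation']).as_matrix()/" h.py
python3 - <<'E'
from h import *
im=snap('scene','s1.png');w=snap('wrist','w1.png');snap('side')
for c in ['scene','side','wrist']:
    for t in ['disc','housing','cap','spare']:
        for r in models.search_frame(c,t):
            x,y,w,h=r['bbox'];uv=((x+w/2)*512,(y+h/2)*384)
            print(c,t,round(r['score'],2),np.round(uv),np.round([w*512,h*384]),np.round(px2w(c,uv,.02)[:2],3))
E
```

```text
scene disc 0.6 [351. 230.] [18. 15.] [0.632 0.271]
scene housing 0.86 [240. 215.] [45. 49.] [ 0.585 -0.031]
scene housing 0.85 [144. 148.] [42. 36.] [ 0.32 -0.35]
scene housing 0.79 [169. 235.] [52. 49.] [ 0.655 -0.219]
scene housing 0.73 [212. 153.] [42. 41.] [ 0.34 -0.13]
scene cap 0.83 [164. 187.] [31. 33.] [ 0.484 -0.26 ]
scene spare 0.75 [347. 191.] [24. 16.] [0.492 0.277]
side disc 0.53 [267. 157.] [8. 4.] [0.612 0.259]
side disc 0.34 [273. 212.] [30. 18.] [ 0.561 -0.032]
side housing 0.94 [206. 253.] [47. 37.] [ 0.316 -0.156]
side housing 0.83 [276. 211.] [47. 31.] [ 0.57  -0.032]
side housing 0.8 [315. 252.] [47. 39.] [ 0.645 -0.234]
side housing 0.63 [211. 314.] [55. 43.] [ 0.3   -0.373]
side cap 0.88 [266. 271.] [32. 31.] [ 0.48  -0.267]
side cap 0.24 [278. 332.] [73. 19.] [ 0.465 -0.469]
side spare 0.41 [233. 164.] [12.  7.] [0.475 0.25 ]
wrist housing 0.94 [259. 190.] [144. 119.] [ 0.578 -0.029]
wrist housing 0.89 [ 57. 261.] [112.  73.] [ 0.341 -0.116]
wrist housing 0.61 [305. 336.] [111.  91.] [ 0.635 -0.219]
wrist cap 0.92 [186. 360.] [79. 45.] [ 0.485 -0.254]
```

View pics/w1.png

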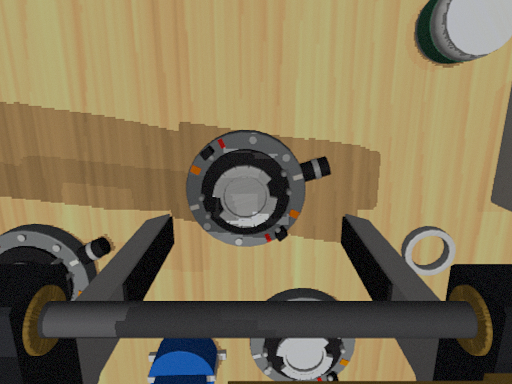

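The wrist view shows the target housing at (246,188), its hose stub at (318,168), its orange marks at (195,170) and (294,214) and its red marks at (221,144) and (268,238). I'll measure its pose now and move over the disc.

```bash
python3 - <<'E'
from h import *
im=cv2.imread('pics/w1.png');hsv=cv2.cvtColor(im,cv2.COLOR_BGR2HSV)
m=cv2.inRange(hsv,(0,150,90),(18,255,255))|cv2.inRange(hsv,(172,150,90),(180,255,255))
n,_,s,c=cv2.connectedComponentsWithStats(m)
for i in range(1,n):
    x,y=c[i]
    if s[i,4]>8 and 170<x<320 and 110<y<260: 
        print(s[i,4],np.round(c[i],1),hsv[int(y),int(x)],np.round(px2w('wrist',c[i],.024),4))
st=readout.read_state();print(st['eef_pos'],st['tcp_rot'],st['opening'])
E
python3 -m jog '[0.005,0.035,0,0,0.005,0.035,0,0,0.005,0.035,0,0,0.005,0.035,0,0,0.005,0.035,0,0,0.005,0.035,0,0,0.005,0.035,0,0,0,0.035,0,0,0,0,0,0]'
python3 - <<'E'
from h import *
w=snap('wrist','w2.png')
for t in ['disc','spare']:
    for r in models.search_frame('wrist',t):
        x,y,w,h=r['bbox'];uv=((x+w/2)*512,(y+h/2)*384)
        print(t,round(r['score'],2),np.round(uv),np.round([w*512,h*384]),np.round(px2w('wrist',uv,.01)[:2],3))
E
```

```text
39 [220.9 143. ] [  1 228 140] [0.5371 0.0233 0.024 ]
71 [195.1 169.6] [ 14 255 160] [ 0.5086 -0.0054  0.024 ]
65 [293.6 213.5] [ 15 255 160] [ 0.6159 -0.0555  0.024 ]
35 [267.7 237.5] [  2 244 139] [ 0.5873 -0.0844  0.024 ]
[ 5.75004417e-01 -1.44086051e-05  2.05463229e-01] [ 3.1415496e+00 -1.2842966e-05  1.5707362e+00] 0.09411934028152164
clock: 1.8
eef_pos: [0.6093, 0.2844, 0.2051]
tcp_rot: [-3.141, -0.002, 1.576]
contact_force: [0.5, -0.4, 0.2]
opening: 0.0941
disc 0.71 [263. 170.] [34. 40.] [0.617 0.272]
spare 0.8 [140. 163.] [51. 53.] [0.479 0.278]
```

View pics/w2.png

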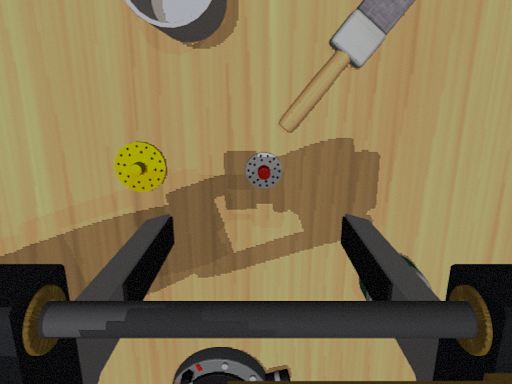

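The disc is at (263,170) with its red knob at (264,172), and the yellow spare is at (140,165), 138 mm away as described. The housing marks give a centre of (0.5623,-0.0305) and a yaw of 0.294, with both mark pairs agreeing. I'll go lower for a closer look.

```bash
python3 -m jog '[0.004,-0.006,-0.03,0,0.004,-0.006,-0.03,0,0,0,-0.03,0,0,0,-0.015,0,0,0,0,0,0,0,0,0]' 90
cat >> h.py <<'E'
def blobs(n,lo,hi,z,amin=20,f=None):
    im=snap(n,f);hsv=cv2.cvtColor(im,cv2.COLOR_RGB2HSV)
    k,_,s,c=cv2.connectedComponentsWithStats(cv2.inRange(hsv,lo,hi))
    for i in range(1,k):
        if s[i,4]>amin: print(s[i],np.round(c[i],1),np.round(px2w(n,c[i],z),4))
E
python3 - <<'E'
from h import *
st=readout.read_state();print(st['eef_pos'],st['tcp_rot'],st['opening'])
blobs('wrist',(0,150,60),(12,255,255),.020,40,'w3.png')
for r in models.trace('wrist','disc'):
    M=r['region'].astype(np.uint8); cs=max(cv2.findContours(M,0,2)[0],key=cv2.contourArea)
    e=cv2.fitEllipse(cv2.convexHull(cs)); print(r['score'],e,px2w('wrist',e[0],.005))
E
```

```text
clock: 2.55
eef_pos: [0.6187, 0.2675, 0.1014]
tcp_rot: [3.14, -0.0, 1.57]
contact_force: [-0.4, -0.7, 0.3]
opening: 0.0611
[0.61873943 0.26750505 0.10140179] [ 3.14046008e+00 -2.70513137e-04  1.56993136e+00] 0.06112602706475513
[246 171  17  20 238] [254.  180.6] [0.6175 0.2759 0.02  ]
0.83 ((254.6227569580078, 176.9051971435547), (49.83019256591797, 50.52169418334961), 84.98382568359375) [0.61828646 0.2754072  0.005     ]
```

View pics/w3.png

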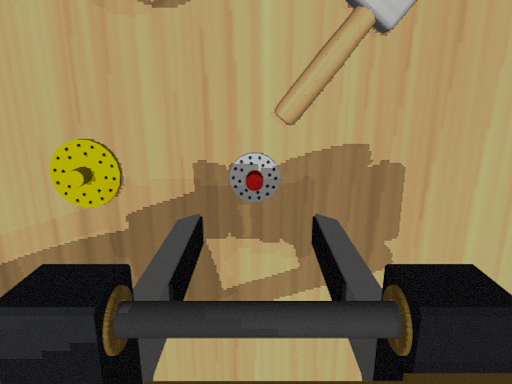

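The disc is at (254,177). The knob and the plate outline both put it at (0.618, 0.2755). I'll descend and grip the knob.

```bash
python3 -m jog '[0,0.008,-0.02,0,0,0,-0.03,0,0,0,-0.025,0,0,0,-0.015,0,0,0,0,0,0,0,0,0]'
python3 -c "
from rig import readout;s=readout.read_state();print(s['eef_pos'],s['contact_force'])"
```

```text
clock: 3.25
eef_pos: [0.6191, 0.2764, 0.0118]
tcp_rot: [3.14, -0.001, 1.571]
contact_force: [-0.1, 0.2, -0.6]
opening: 0.0608
[0.61910362 0.27636129 0.01181922] [-0.12604363  0.1817211  -0.55724058]
```

```bash
python3 -m jog '[-0.001,-0.001,-0.002,0,0,0,0,0,0,0,0,0,0,0,0,0,0,0,0,0,0,0,0,0,0,0,0,0,0,0,0,0]' 255
python3 -m jog '[0,0,0.03,0,0,0,0.03,0,0,0,0.03,0,-0.005,-0.04,0,0,-0.005,-0.04,0,0,-0.005,-0.04,0,0,-0.01,-0.04,0,0,-0.01,-0.04,0,0,-0.01,-0.04,0,0,-0.01,-0.035,0,0,0,0,0,0]'
python3 - <<'E'
from h import *
blobs('wrist',(0,150,60),(18,255,255),.024,20,'w4.png')
s=readout.read_state();print(s['eef_pos'],s['tcp_rot'],s['opening'])
E
```

```text
clock: 4.05
eef_pos: [0.617, 0.275, 0.0085]
tcp_rot: [-3.142, -0.0, 1.571]
contact_force: [-0.3, 0.1, 0.9]
opening: 0.0131
clock: 5.15
eef_pos: [0.5608, -0.0038, 0.0983]
tcp_rot: [-3.141, 0.001, 1.566]
contact_force: [-0.0, 0.1, 0.4]
opening: 0.0132
[219 152  11  13  83] [224.2 158.1] [0.5372 0.0257 0.024 ]
[181 188  15  14 133] [188.2 194.9] [ 0.5086 -0.003   0.024 ]
[245 220  26  33 630] [257.1 236.6] [ 0.5616 -0.038   0.024 ]
[317 248  16  12 120] [324.5 253.4] [ 0.6161 -0.0529  0.024 ]
[ 0.5615391  -0.0017779   0.09844035] [-3.14140716e+00 -2.01211500e-04  1.56690975e+00] 0.012963673923915878
```

View pics/w4.png

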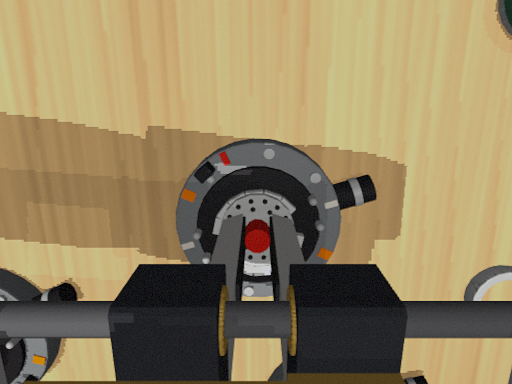

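The disc is held by its knob at (257,237), and the neck and orange marks at (188,195) and (325,253) are clear. That picture was taken while the arm was still settling, so I'll repeat the measurement settled.

```bash
python3 -m jog '[0,0,0,0,0,0,0,0]'
python3 - <<'E'
from h import *
s=readout.read_state();print(s['eef_pos'],s['tcp_rot'],s['opening'])
blobs('wrist',(0,150,60),(18,255,255),.024,20)
m=cams.camera_model('wrist')
print('knob', px2w('wrist',(257.1,236.6),s['eef_pos'][2]+.012), w2px('wrist',s['eef_pos']+[0,0,.012]))
blobs('wrist',(0,150,60),(18,255,255),s['eef_pos'][2]+.013,300)
s=readout.read_state();print(s['eef_pos'],s['tcp_rot'],s['opening'])
E
```

```text
clock: 5.4
eef_pos: [0.5623, 0.0012, 0.0984]
tcp_rot: [3.141, -0.0, 1.572]
contact_force: [-0.3, 0.0, 0.2]
opening: 0.0128
[0.56229027 0.00116692 0.09844533] [ 3.14140341e+00 -3.81032432e-04  1.57219807e+00] 0.012793628762597082
[218 158  10  14  78] [222.6 164.5] [0.5365 0.0237 0.024 ]
[179 194  16  14 133] [186.5 200.8] [ 0.5079 -0.0051  0.024 ]
[245 220  25  33 607] [257.1 236.7] [ 0.5627 -0.035   0.024 ]
[315 254  15  10 109] [321.7 259.1] [ 0.6152 -0.0545  0.024 ]
knob [0.5625847  0.00301953 0.11044533] [256.5363956  239.85366787]
[245 220  26  33 609] [257.2 236.6] [0.5626 0.0035 0.1114]
[0.56224869 0.00126657 0.0983934 ] [ 3.14155520e+00 -1.95520555e-04  1.57272662e+00] 0.012829064316002678
```

```bash
python3 -m jog '[0,-0.02,0,0,0,-0.011,0,0,0,0,-0.02,0,0,0,-0.02,0,0,0,0,0,0,0,0,0,0,0,0,0]'
python3 - <<'E'
from h import *
s=readout.read_state();print(s['eef_pos'],s['contact_force'])
blobs('wrist',(0,150,60),(18,255,255),.024,20,'w5.png')
E
```

```text
clock: 6.2
eef_pos: [0.563, -0.031, 0.0595]
tcp_rot: [3.14, 0.0, 1.571]
contact_force: [-0.3, 0.3, 1.0]
opening: 0.0132
[ 0.56299518 -0.03095854  0.0595353 ] [-0.25644628  0.29954964  0.96258755]
[208 118  13  18 123] [213.9 126.2] [0.5367 0.0237 0.024 ]
[161 163  19  18 198] [170.5 171.6] [ 0.5079 -0.0052  0.024 ]
[245 220  26  33 626] [257.  236.7] [ 0.5635 -0.0504  0.024 ]
[325 236  18  16 172] [333.4 243.2] [ 0.6154 -0.0552  0.024 ]
```

View pics/w5.png

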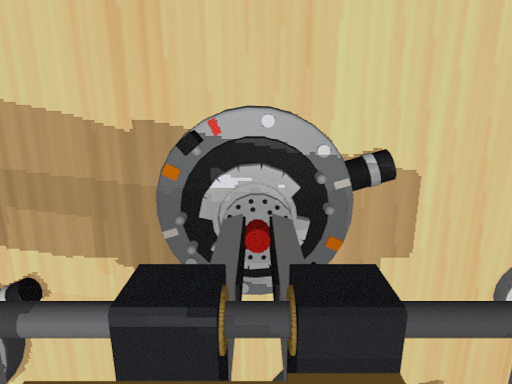

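The disc at (257,237) is over the neck. The marks again give (0.5616,-0.0302). I'll correct by -1.3 mm in x and +0.7 mm in y, then lower.

```bash
python3 -m jog '[-0.0013,0.0007,0,0,0,0,-0.004,0,0,0,-0.004,0,0,0,-0.003,0,0,0,-0.001,0,0,0,0,0,0,0,0,0]'
python3 -c "
from rig import readout;s=readout.read_state();print(s['eef_pos'],s['contact_force'])"
```

```text
clock: 6.95
eef_pos: [0.561, -0.0301, 0.0473]
tcp_rot: [3.141, -0.0, 1.571]
contact_force: [-2.2, 0.6, 5.8]
opening: 0.0128
[ 0.56103203 -0.03011287  0.04731349] [-2.23742574  0.64032678  5.84916457]
```

Contact of about 6 N came at the expected height. I'll release, rise and check.

```bash
python3 -m jog '[0,0,0,0,0,0,0,0,0,0,0,0,0,0,0,0,0,0,0.03,0,0,0,0.04,0,0,0,0.04,0,0,0,0.02,0,0,0.01,0,0,0,0,0,0,0,0,0,0]' 100
python3 - <<'E'
from h import *
s=readout.read_state();print(s['eef_pos'],s['contact_force'])
blobs('wrist',(0,150,60),(18,255,255),.024,20,'w6.png')
print(w2px('wrist',[.5617,-.0302,.061]),w2px('wrist',[.5617,-.0302,.045]))
im=cv2.imread('pics/w6.png');cv2.imwrite('pics/w6c.png',cv2.resize(im[100:384,60:400],None,fx=2,fy=2))
for r in models.trace('wrist','disc'):
    cs=max(cv2.findContours(r['region'].astype(np.uint8),0,2)[0],key=cv2.contourArea);e=cv2.fitEllipse(cv2.convexHull(cs));print(r['score'],e,px2w('wrist',e[0],.045))
for r in models.trace('wrist','cap'):
    print(r['score'],r['bbox'])
E
```

```text
clock: 8.05
eef_pos: [0.5591, -0.0196, 0.174]
tcp_rot: [-3.137, -0.001, 1.572]
contact_force: [0.2, 0.2, -0.2]
opening: 0.0572
[ 0.55907783 -0.01959579  0.17404982] [ 0.22874563  0.17558298 -0.21437997]
[231 122   7  11  48] [233.9 127. ] [0.5365 0.0235 0.024 ]
[199 152  13  11  85] [205.  156.8] [ 0.5079 -0.0053  0.024 ]
[253 182  15  18 190] [259.6 190.4] [ 0.5612 -0.0393  0.024 ]
[308 201  12  10  78] [313.  205.6] [ 0.6151 -0.0552  0.024 ]
[281 228   8   9  40] [284.1 232.2] [ 0.5865 -0.084   0.024 ]
[260.3629008  192.11038995] [260.28524108 187.28795738]
0.7 [0.3096, 0.8828, 0.1518, 0.1128]
0.6 [0.3809, 0.2831, 0.3098, 0.3477]
0.31 [0.4076, 0.3539, 0.2006, 0.2396]
```

View pics/w6c.png

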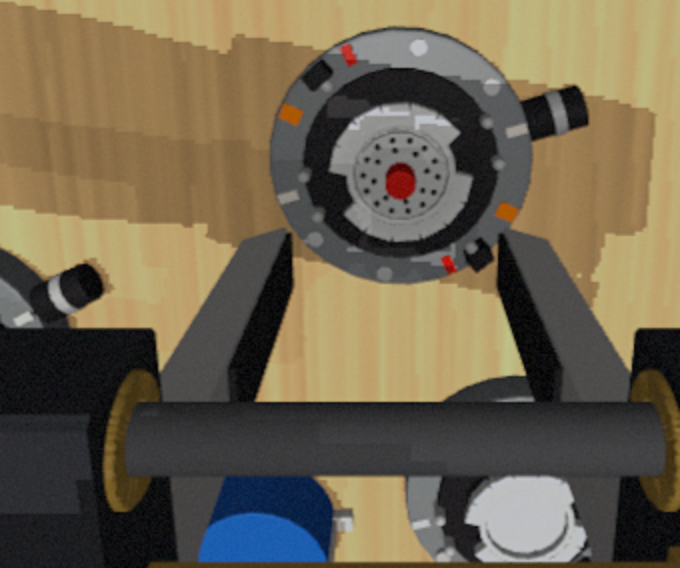

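The disc lies flat and centred in the seat, with its knob at (400,182) in the crop, where the projection puts it. The housing pose again comes out as (0.5615,-0.0303) with yaw 0.294. Next is the cap.

```bash
python3 -m jog '[-0.015,-0.04,0,0,-0.015,-0.04,0,0,-0.015,-0.04,0,0,-0.015,-0.04,0,0,-0.015,-0.03,0,0,0,-0.025,0,0,0,0,0,0,0,0,0,0,0,0,0,0]' 60
python3 - <<'E'
from h import *
s=readout.read_state();print(s['eef_pos'],s['tcp_rot'])
snap('wrist','w7.png')
blobs('wrist',(100,120,40),(130,255,255),.07,100)
for r in models.trace('wrist','cap'):
    print(r['score'],r['bbox'])
E
```

```text
clock: 9.1
eef_pos: [0.4855, -0.2342, 0.1758]
tcp_rot: [-3.141, -0.001, 1.572]
contact_force: [-0.8, -0.3, -0.1]
opening: 0.0718
[ 0.48553751 -0.23421865  0.17577648] [-3.14058145e+00 -1.22969818e-03  1.57152032e+00]
[ 213  155   81   85 5279] [253.4 197.6] [ 0.4828 -0.2475  0.07  ]
0.85 [0.4041, 0.3977, 0.183, 0.2268]
```

View pics/w7.png

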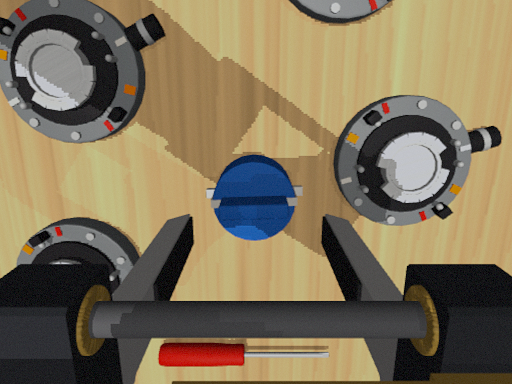

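The cap is in full view at (253,197), with ears at about (212,193) and (297,191) and the bar running nearly along world x. I'll measure it in detail.

```bash
python3 - <<'E'
from h import *
im=cv2.imread('pics/w7.png')
c=cv2.resize(im[145:250,195:315],None,fx=6,fy=5.5,interpolation=cv2.INTER_NEAREST);cv2.imwrite('pics/w7c.png',c)
for z in (.008,.042,.07):
    print(z,[np.round(w2px('wrist',[.483,-.255+d,z]),1) for d in (-.04,0,.04)])
E
```

```text
0.008 [array([254.2, 222.5]), array([254.1, 186.8]), array([254.1, 149. ])]
0.042 [array([253.9, 235.1]), array([253.8, 196.3]), array([253.8, 154.9])]
0.07 [array([253.6, 247.6]), array([253.5, 205.6]), array([253.4, 160.7])]
```

View pics/w7c.png

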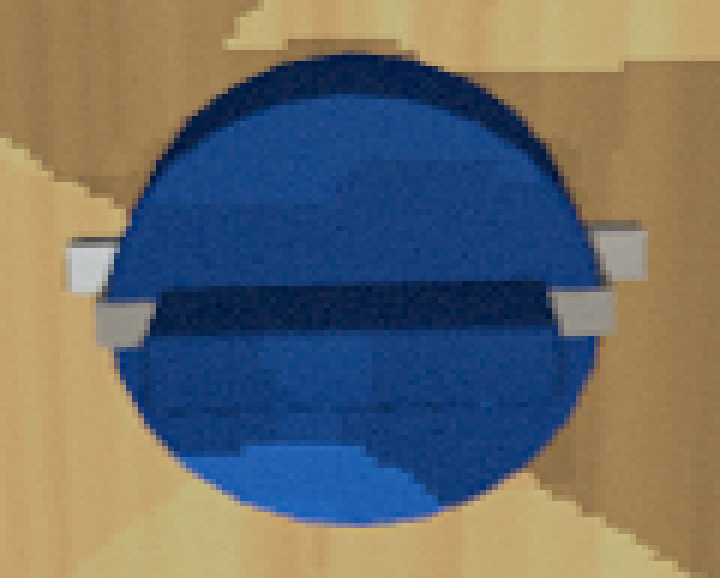

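The crop shows the bar's top face from about (150,372) to (560,367), with side pointers at (125,322) and (583,312) and ears at (92,268) and (620,254). The cap yaw is therefore slight. I'll convert these to world coordinates.

```bash
python3 - <<'E'
from h import *
f=lambda u,v:(195+u/6,145+v/5.5)
def pr(n,a,b,z):
    A,B=px2w('wrist',f(*a),z),px2w('wrist',f(*b),z);d=B-A
    print(n,np.round((A+B)/2,4),'yaw',round(np.arctan2(d[1],d[0]),3),'len',np.hypot(*d[:2]).round(4))
pr('ears',(67,268),(647,254),.008)
pr('bar near edge top',(163,333),(551,327),.070)
pr('bar far edge top',(155,414),(560,402),.070)
pr('pointers',(98,325),(614,312),.042)
E
```

```text
ears [ 0.4833 -0.2612  0.008 ] yaw 0.029 len 0.1021
bar near edge top [ 0.4839 -0.2544  0.07  ] yaw 0.019 len 0.0566
bar far edge top [ 0.4839 -0.2676  0.07  ] yaw 0.036 len 0.0598
pointers [ 0.4834 -0.2617  0.042 ] yaw 0.03 len 0.0826
```

The cap is at (0.4835,-0.2613) with yaw 0.028, and the measured lengths match the spec. I'll turn the tool to yaw 0.028, which leaves joint 6 in range through to the end, and move above the bar.

```bash
python3 -m jog '[0,-0.005,0,-1,0,-0.005,0,-1,0,-0.005,0,-1,0,-0.005,0,-1,0,-0.005,0,-1,-0.002,-0.002,0,-1,0,0,0,-1,0,0,0,-1,0,0,0,-1,0,0,0,-1,0,0,0,-1,0,0,0,-1]' 90
python3 -m jog '[0,0,0,-1,0,0,0,-1,0,0,0,-1,0,0,-0.02,-1,0,0,-0.02,-1,0,0,-0.02,-0.68,0,0,0,0,0,0,0,0,0,0,0,0]'
python3 - <<'E'
from h import *
s=readout.read_state();print(s['eef_pos'],s['tcp_rot'],s['joint_pos'])
E
```

```text
clock: 10.45
eef_pos: [0.484, -0.2614, 0.1765]
tcp_rot: [-3.142, -0.0, 0.521]
contact_force: [-0.2, -0.3, 0.5]
opening: 0.0607
clock: 11.35
eef_pos: [0.4847, -0.2626, 0.1178]
tcp_rot: [3.14, -0.002, 0.029]
contact_force: [0.5, 0.5, -0.1]
opening: 0.0606
[ 0.48470313 -0.26260224  0.11783495] [ 3.14014597e+00 -1.86360958e-03  2.93697931e-02] [-6.53554734e-01  2.43271416e-01  1.68883637e+00  5.75817637e-05
  1.20712626e+00  8.87852729e-01]
```

```bash
python3 -m jog '[-0.001,0.001,-0.03,0,0,0,-0.03,0,0,0,-0.0115,0,0,0,0,0,0,0,0,0]'
python3 -m jog '[0,0,0,0,0,0,0,0,0,0,0,0,0,0,0,0,0,0,0,0,0,0,0,0,0,0,0,0]' 255
```

```text
clock: 11.85
eef_pos: [0.4837, -0.262, 0.0463]
tcp_rot: [3.14, -0.002, 0.028]
contact_force: [0.4, 0.2, -1.0]
opening: 0.0609
clock: 12.55
eef_pos: [0.4827, -0.2613, 0.0449]
tcp_rot: [-3.142, 0.0, 0.028]
contact_force: [-0.3, 0.1, -0.1]
opening: 0.0137
```

The bar is gripped, with an opening of 13.7 mm. I'll lift, move over the neck and turn +15.2° to match the housing yaw.

```bash
python3 -m jog '[0,0,0.03,0,0,0,0.03,0,0,0,0.03,0,0.01,0.03,0,0.5,0.01,0.03,0,0.5,0.01,0.03,0,0.5,0.01,0.03,0,0.5,0.01,0.03,0,0.5,0.01,0.03,0,0.55,0.01,0.03,0,0,0.0085,0.021,0,0,0,0,0,0]'
python3 -m jog '[0,0,0,0,0,0,0,0]'
python3 - <<'E'
from h import *
s=readout.read_state();print(s['eef_pos'],s['tcp_rot'],s['contact_force'],s['opening'])
snap('wrist','w8.png')
s=snap('scene'); u,v=w2px('scene',[.56,-.03,.08]).astype(int)
a=cv2.imread('pics/w8.png'); b=cv2.resize(s[v-60:v+60,u-45:u+45,::-1],(288,384));cv2.imwrite('pics/w8b.png',cv2.hconcat([a,b]))
E
```

```text
clock: 13.75
eef_pos: [0.5615, -0.0277, 0.1345]
tcp_rot: [-3.141, 0.0, 0.298]
contact_force: [-0.2, 0.1, -1.3]
opening: 0.0142
clock: 13.95
eef_pos: [0.5607, -0.0311, 0.1346]
tcp_rot: [3.142, 0.001, 0.293]
contact_force: [0.0, 0.4, -1.2]
opening: 0.014
[ 0.56071273 -0.03108113  0.13462245] [3.14155163e+00 9.11796972e-04 2.93347753e-01] [ 0.02632836  0.36913876 -1.1608916 ] 0.013952306234288584
```

View pics/w8b.png

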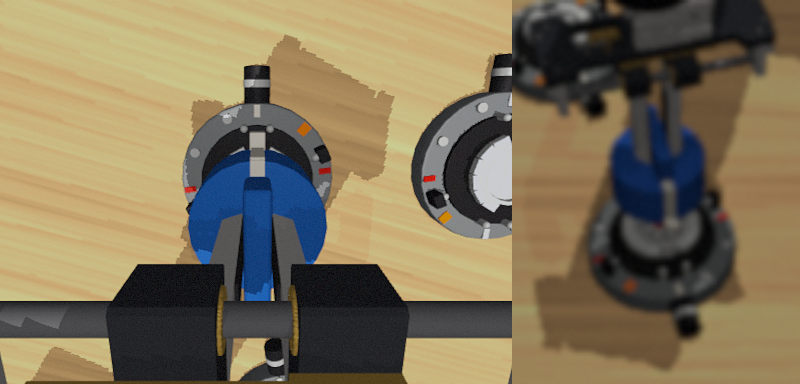

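The wrist view shows the cap's ear at (257,140) lined up with the white mark at (257,111), midway between the pins at (244,129) and (270,129). I'll check the cap's offset in the hand numerically.

```bash
python3 - <<'E'
from h import *
s=readout.read_state();p=s['eef_pos'];y=s['tcp_rot'][2];d=np.array([np.cos(y),np.sin(y),0])
o=np.array([p[0],p[1],p[2]-.045]);print(o)
for n,r,z in (('ear top outer',.051,.008),('ear bottom outer',.051,0),('ear top inner',.04,.008),('ptr outer',.041,.042)): print(n,w2px('wrist',o+d*r+[0,0,z]))
c=np.array([.5615,-.0302,0]);h=np.array([np.cos(.294),np.sin(.294),0]);q=np.array([-h[1],h[0],0])
for n,P in (('white mark',c+h*.059+[0,0,.024]),('pinL',c+h*.0455+q*.0105+[0,0,.04]),('pinR',c+h*.0455-q*.0105+[0,0,.04])): print(n,w2px('wrist',P))
im=cv2.imread('pics/w8.png');
hsv=cv2.cvtColor(im,cv2.COLOR_BGR2HSV)
for r in range(100,186,2): print(r,[int(x) for x in im[r,242:273:3].mean(axis=1)],hsv[r,257])
E
```

```text
[ 0.56082447 -0.0313708   0.08978959]
ear top outer [258.14411505 131.63662616]
ear bottom outer [258.10116066 130.26273394]
ear top inner [258.13478562 149.03788486]
ptr outer [258.35421471 157.32952753]
white mark [256.62060638 110.79414813]
pinL [243.40234518 129.25335269]
pinR [269.87480893 129.20772609]
100 [176, 17, 30, 25, 23, 33, 26, 18, 21, 71, 139] [ 5 41 37]
102 [131, 5, 22, 32, 25, 30, 20, 25, 29, 65, 138] [173  31  33]
104 [70, 77, 91, 99, 117, 119, 107, 94, 87, 73, 59] [ 23   8 121]
106 [95, 101, 101, 105, 155, 167, 125, 102, 100, 102, 102] [ 18  18 173]
108 [98, 104, 99, 102, 154, 168, 124, 101, 103, 103, 105] [ 15  15 173]
110 [98, 103, 101, 102, 149, 167, 120, 103, 102, 104, 104] [ 17  21 174]
112 [106, 102, 104, 99, 148, 165, 121, 104, 101, 104, 104] [ 20  18 171]
114 [102, 105, 102, 102, 152, 168, 122, 104, 104, 102, 101] [ 21  19 174]
116 [103, 104, 102, 106, 148, 162, 123, 104, 101, 104, 103] [ 20  18 168]
118 [102, 103, 103, 103, 101, 100, 100, 101, 99, 103, 103] [105   5 101]
120 [103, 102, 102, 101, 102, 100, 100, 103, 103, 100, 102] [100   8 102]
122 [101, 10
[... 1410 characters left out ...]
163, 164, 167, 72, 86, 88] [ 17  21 170]
166 [78, 78, 79, 165, 163, 163, 163, 167, 79, 83, 83] [ 17  21 170]
168 [83, 75, 78, 166, 162, 163, 162, 164, 78, 80, 80] [ 27  17 167]
170 [82, 84, 79, 167, 162, 162, 164, 166, 80, 79, 81] [ 17  21 169]
172 [78, 78, 71, 165, 162, 162, 160, 163, 77, 79, 82] [ 20  18 168]
174 [79, 77, 80, 166, 164, 164, 164, 164, 80, 84, 81] [ 18  20 170]
176 [74, 83, 74, 138, 137, 140, 138, 137, 74, 79, 79] [106  26 148]
178 [80, 72, 42, 42, 41, 36, 37, 44, 37, 70, 82] [108 255  77]
180 [80, 43, 48, 50, 38, 44, 47, 47, 42, 48, 79] [110 200  79]
182 [79, 33, 45, 42, 48, 43, 37, 48, 47, 37, 80] [108 220  80]
184 [81, 41, 45, 46, 42, 43, 38, 40, 45, 43, 81] [107 216  78]
```

The ear edge is at row 132 against a predicted 131.6, so the cap is centred in the hand. I'll correct about 1 mm and lower in stages.

```bash
python3 -m jog '[0.0007,0.001,-0.015,0,0,0,-0.015,0,0,0,-0.012,0,0,0,0,0,0,0,0,0,0,0,0,0]'
python3 -c "
from rig import readout
for i in range(1):
  s=readout.read_state();print(s['eef_pos'],s['tcp_rot'],s['contact_force'])"
python3 -m jog '[0,0,-0.004,0,0,0,-0.004,0,0,0,-0.003,0,0,0,0,0]'
```

```text
clock: 14.65
eef_pos: [0.5621, -0.0293, 0.0931]
tcp_rot: [3.142, -0.0, 0.294]
contact_force: [0.1, 0.1, 0.1]
opening: 0.0138
[ 0.56209011 -0.02933263  0.09309594] [ 3.14150552e+00 -1.98565438e-04  2.94125865e-01] [0.12886395 0.08877344 0.06167143]
clock: 15.05
eef_pos: [0.5617, -0.0295, 0.0814]
tcp_rot: [3.141, 0.001, 0.294]
contact_force: [0.5, -1.2, -1.8]
opening: 0.0138
```

The lugs are through the slots with no force. I'll push home.

```bash
python3 -m jog '[0,-0.0004,-0.004,0,0,0,-0.002,0,0,0,-0.001,0,0,0,0,0,0,0,0,0]'
```

```text
clock: 15.55
eef_pos: [0.5618, -0.0296, 0.0749]
tcp_rot: [-3.141, 0.0, 0.294]
contact_force: [-0.4, 0.5, -0.7]
opening: 0.0141
```

```bash
python3 -m jog '[0,0,-0.001,0,0,0,0,0,0,0,0,0]'; python3 -m jog '[0,0,-0.0005,0,0,0,0,0,0,0,0,0]'
```

```text
clock: 15.85
eef_pos: [0.562, -0.0297, 0.0749]
tcp_rot: [-3.142, -0.0, 0.294]
contact_force: [-2.4, 0.2, 5.6]
opening: 0.014
clock: 16.15
eef_pos: [0.562, -0.0296, 0.0748]
tcp_rot: [-3.142, -0.0, 0.294]
contact_force: [-2.7, 0.5, 7.7]
opening: 0.0139
```

The cap is home: contact of about 8 N with the TCP at 0.0748. I'll turn it clockwise by 43° (8.6 units).

```bash
python3 -m jog '[0,0,0,-0.8,0,0,0,-0.8,0,0,0,-0.8,0,0,0,-0.8,0,0,0,-0.8,0,0,0,-0.8,0,0,0,-0.8,0,0,0,-0.8,0,0,0,-0.8,0,0,0,-0.8,0,0,0,-0.6,0,0,0,0]'
python3 -m jog '[0,0,0,0,0,0,0,0]'
python3 - <<'E'
from h import *
s=readout.read_state();print(s['eef_pos'],s['tcp_rot'],s['contact_force'],s['moment'],s['opening'])
w=snap('wrist');sc=snap('scene'); u,v=w2px('scene',[.56,-.03,.04]).astype(int)
cv2.imwrite('pics/w9b.png',cv2.hconcat([cv2.resize(w[60:300,110:410,::-1],(480,384)),cv2.resize(sc[v-60:v+60,u-45:u+45,::-1],(288,384))]))
cv2.imwrite('pics/w9.png',w[:,:,::-1])
E
```

```text
clock: 17.35
eef_pos: [0.5627, -0.0304, 0.0749]
tcp_rot: [3.141, -0.002, -0.457]
contact_force: [-1.0, -0.6, 6.6]
opening: 0.0137
clock: 17.55
eef_pos: [0.5627, -0.0304, 0.0748]
tcp_rot: [3.141, -0.002, -0.456]
contact_force: [-1.1, -0.5, 6.1]
opening: 0.0139
[ 0.56265217 -0.03037559  0.07484133] [ 3.14107209e+00 -1.95057061e-03 -4.55849121e-01] [-1.07997646 -0.51585955  6.11213848] [-0.04058307  0.63470204  0.18408763] 0.01394390640412671
```

View pics/w9b.png

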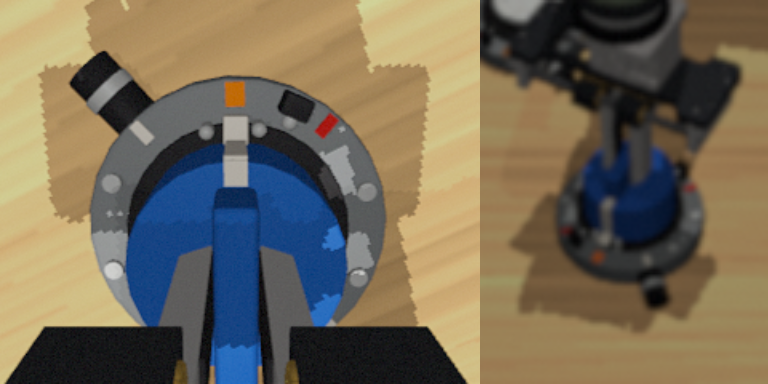

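The white pointer at (235,165) and the ear at (235,130) line up with the orange mark at (235,95), well short of the red one at (327,126). I'll hold briefly and hand in.

```bash
python3 -m jog '[0,0,0,0,0,0,0,0,0,0,0,0,0,0,0,0]'; python3 -c "
from rig import manip;print(manip.job_done())"
```

```text
clock: 18.05
eef_pos: [0.5627, -0.0304, 0.0749]
tcp_rot: [3.141, -0.002, -0.456]
contact_force: [-2.3, -1.9, 6.1]
opening: 0.0139
the job is handed in; nothing more can be done
None
```

The strainer is refitted and the job was handed in at 18.1 s, with the gripper still holding the cap at the orange half-turn marks. No verdict came back.

- **Disc:** I picked it up by its knob, laid it in its seat and released it. Afterwards it looked flat and centred in the wrist view. I could not see it again once the cap was on.
- **Cap:** It went down over the neck of the housing farthest to the robot's left, at (0.5615, -0.0303). Contact at 6–8 N came with the tool at 0.0748 m, the height expected for fully home.
- **Turn:** I turned the cap clockwise by 0.75 rad. The white pointer and ear line up with the orange mark, well short of the red one, and a moment of 0.18 N m shows it working against the return spring. The collar angle was not measured directly; 0.70 rad is inferred from the tool's yaw less the 0.05 rad of play.
- **Final hold:** The opening was steady at 13.9 mm on the 14 mm bar, with about 6 N pushing down. The tool's x read about 1.2 mm off my measured axis, inside the 5 mm allowed.
- **Other things:** I saw no unwanted contact, but I did not re-measure the bystanders at the end.

The only reading that disagreed was a housing measurement about 2 mm off, taken while the arm was still settling. I repeated it once the arm was still and the results agreed.

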